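Set up the banding wheel for a vase

ROBOT

A 7-joint arm with a two-finger parallel gripper is mounted at the origin on the work surface. World frame = base frame: x ahead of the robot, y to its left, z up, the work surface at z = 0. Lengths are in m, angles in rad, forces in N, time in s.
With the tool pointing down it reaches from about 0.425 to 0.875 m from the base axis. Payload 4.7 kg.
Tool frame: the origin (TCP) lies on the centre line of the jaws, within the pads' length; the fingertips stand 19 mm ahead of it and the grasp point (between the pads) is the TCP; z points along the fingers, y is the line along which they close (so a half turn about z gives the same grasp; the last joint's range is limited). The gripper opens to 85 mm and grips with 20 to 120 N. Pads are 22 mm wide; open, the fingers measure 114 mm over their backs; the gripper's body (76 mm by 85 mm) begins 54 mm behind the grasp point. The pads swing forward as they close: fully open they stand 13 mm farther back than shut.
Start: joints at [1.138, 0.321, -0.07, 1.45, 0.023, 1.371, -0.057], TCP at [0.281, -0.586, 0.25] pointing down, gripper open.
Joint ranges: [-2.86, 2.86], [-0.3, 2.09], [-1.38, 1.24], [0.06, 2.45], [-1.56, 4.7], [0.09, 2.05], [-2.69, 2.69]. Speed limits (rad/s): [2.57, 2.57, 3.14, 3.14, 3.14, 3.14, 3.14].

INTERFACE

Orientations are given as a unit quaternion [x, y, z, w].
In Python, from station import manip gives the robot as it stands. The module is installed in compiled form; this text tells all that it offers.
- The arm moves only by the tool send_rows, never from a script. Its arguments are lists of equal length, an entry for each row: "grip": the opening, from 0 (shut) to 1 (fully open); "delta_pos": the shift along the tool's x, y, z in cm, a list of three; "rot": the turn, a rotation vector about the tool's x, y, z in degrees, a list of three. In form: {"grip": [grip, ...], "delta_pos": [[dx, dy, dz], ...], "rot": [[wx, wy, wz], ...]}. A call has 1 to 8 rows; each row shifts and turns the commanded pose from where the row before left it, along the tool's axes as they then stand; what a row does not reach is not made up. A row lasts 1/12 s, in which the tool goes at most 41.7 mm and 7.16 degrees, less where a joint would pass 70% of its speed; a pose out of reach is approached as far as the arm can. A call is refused whole if a number of a shift passes 4.17 or a number of a turn 7.16, either way. A call with a gripper value outside its range is refused whole. The fingers move at their own pace and stop on an object; the grip force is fixed at half the most. Time passes only in rows, so rows that do not move let the fingers close. It gives the time, the measured TCP pose, the force, the opening and the grip force at its end, in the units of the state.
- manip.get_state(): the state, without advancing time (a new reading comes with each control period).
- manip.camera(name): name is "side" or "top"; returns the picture (420x560x3 uint8, red, green, blue); there is no depth.
- manip.camera_params(name): a dict with "fovy" (degrees; the focal length in pixels is half the picture's height over the tangent of half this angle, whatever the lens; pixels are square), "cx", "cy" (the principal point, pixels), "dist" ([k1, k2, p1, p2, k3] as OpenCV has them; the pictures are not rectified), "T" (4x4, takes a point from camera to world coordinates). Camera axes: x right, y down, z forward; pixel columns grow to the right and rows downward; lengths in m; the calibration is good to about 2 mm. A picture is of the moment at which its call begins. camera_params takes no time and is no camera call.
- manip.sign_off(): hands the job in; it is judged then, once.
The state is a dict: "t": time; "joints": joint angles; "joint_vel": joint speeds; "joint_torque": joint torques, N m; "position": TCP position; "tool_rot": TCP orientation; "contact_force": force on the tool from outside, world axes, zero at the start; "moment": the same for the moment, N m; "gripper_width": finger opening in m; "gripper_force": force on a finger pad.
Only numpy, scipy, OpenCV 4.12 (cv2) and the standard library are available. Lean on these libraries where they do the work, as an engineer would, in place of code of your own. Each camera call takes 0.05 s, during which the arm holds its last target. There are 200 camera calls.

TASK

Get the little electric banding wheel ready for lining a vase: set the terracotta vase down gently (not dropped) and upright in the centre of the round metal wheel head and let go of it. Then turn the blue speed dial clockwise until its white pointer stands right at the orange mark on its scale. Do not tip the vase over, and leave the jar, the blue roller and the bowl where they are.

Things in the scene. Friction and masses are not known exactly. Their poses are not given: they have to be found in the camera images.
- wheel: electric banding wheel, white housing 200 (x) x 340 (y) x 75 mm high with a flat deck, fixed to the table; origin under its centre, on the table; z up. Its wheel head is centred at y = +75 mm, its dial at y = -105 mm. Position and yaw vary
- wheel_center (a point): centre of the upper face of the wheel head: a round aluminium plate of 150 mm diameter with concentric rings, 95 mm above the table; it does not turn by itself
- dial_grip (a point): on the dial's vertical axis, 107 mm above the table, 32 mm above the deck: the height at which to grip the dial's blue bar. The bar is 60 mm long, 16 mm wide, 32 mm high, its top 8 mm above this point and its foot 24 mm below it, on a grey skirt disc of 72 mm diameter. x axis: along the bar towards the white pointer end
- dial_pointer (a point): the place on the scale, 46 mm from the dial's axis, that the white-ended, white-lined end of the blue bar points to; turns with the dial
- dial (a joint): angle of the speed dial, rad, 0 (off) to 4.71, grows clockwise seen from above; it stays where it is left
- mark_tip (a point): the orange mark, a small flat clip lying on the black scale around the dial, at 46 mm from the dial's axis; its angle varies. It is 0.7 to 2.9 rad clockwise of the pointer at the start
- vase: terracotta vase, 120 mm tall, 56 mm diameter from 8 to 94 mm height, neck 38 mm, foot 50 mm; 0.2 to 0.42 kg; origin at the centre of its underside, z up; stands on the table left or right of the wheel
- jar: clear jar with a white cap, 68 mm diameter, 100 mm tall, standing; origin under its centre; leave alone
- roller: blue roller standing on end, 40 mm diameter, 120 mm tall; origin under its centre; leave alone
- bowl: white bowl, 110 mm rim diameter, 50 mm tall; origin under its centre; leave alone
Things that resemble listed ones, but are neither listed nor needed, are in the scene too. What is shaped like the vase but green is not meant.

How it is judged:
On the way, in this order (a step that is already met when the one before it is completed fails the run):
1. the vase stands upright, released, in the centre of the wheel head (horizontal distance between vase and wheel_center below 0.012 m and z of vase in the frame of wheel_center between -0.004 and 0.004 m and angle between vase's own z axis and vertical below 0.08 rad and linear speed of vase below 0.03 m/s and contact force between vase and the fingers below 0.05 N), for 0.2 s.
2. the dial's pointer stands at the orange mark (horizontal distance between dial_pointer and mark_tip below 0.005 m), for 0.2 s.
At the end, for the whole second after the job is handed in: The vase stands upright (within 0.08 rad), at rest and released on the wheel head, its axis within 12 mm of the head's centre; the dial is at rest with its pointer within 5 mm (about 6 degrees) of the orange mark, both taken 46 mm from the dial's axis (all of step 1 and horizontal distance between dial_pointer and mark_tip below 0.005 m and velocity of joint dial between -0.05 and 0.05 rad/s); the robot touches nothing.
It fails at once if the vase is tipped over (angle between vase's own z axis and vertical above 0.6 rad).
It fails at once if the vase is dropped: let go while more than 10 mm above the wheel head (contact force between vase and the fingers below 0.05 N and z of vase in the frame of wheel_center above 0.01 m).
It fails at once if the vase is pressed hard on or rammed against the wheel (over 80 N) (contact force between vase and wheel above 80 N).
It fails at once if the jar, roller or bowl is moved by more than 30 mm (distance of any of jar, roller, bowl from where it was at the start of the episode above 0.03 m).
It also fails if it takes over 64 s, if anything falls off the work surface, if the arm or the gripper's body presses on something with over 40 N, if the wrist force passes 120 N, or if a joint passes its speed limit or range.

## Working session

There is one attempt and no reset: what is moved stays moved. The work goes in short steps, Python scripts to look and compute and a tool call to move; the robot and the scene stay as the last step left them, time stands still between calls to the robot, and variables do not carry over. Pictures are saved under pics/ and viewed, at most 10 in all, crops included, and the job is handed in when it is done.

Besides the shell and the picture viewer there is one more tool, called after "Request:" as a command line: name --argument value ..., lists and objects as JSON in quotes. send_rows: Moves the arm, as the interface text tells. Its arguments: {"type":"object","properties":{"grip":{"type":"array"},"delta_pos":{"type":"array"},"rot":{"type":"array"}},"required":["grip","delta_pos","rot"]}

```bash
mkdir -p pics
python3 - <<'E'
from station import manip
import cv2
for n in("top","side"):
    cv2.imwrite(f"pics/{n}0.png",manip.camera(n)[:,:,::-1]); p=manip.camera_params(n); print(n,p)
s=manip.get_state();print(s['t'],s['position'],s['tool_rot'],s['gripper_width'])
E
```

```text
top {'fovy': 54.66507692795555, 'cx': 279.87042957524267, 'cy': 210.34354632362428, 'dist': array([-0.11075584,  0.        ,  0.        ,  0.        ,  0.        ]), 'T': array([[ 0.02018161, -0.99295872,  0.1167291 ,  0.40524481],
       [-0.99968598, -0.02177596, -0.01239926, -0.02845662],
       [ 0.01485384, -0.11644221, -0.99308639,  1.23580472],
       [ 0.        ,  0.        ,  0.        ,  1.        ]])}
side {'fovy': 55.65296965949629, 'cx': 272.3928576759756, 'cy': 211.65897517975145, 'dist': array([-0.07241584,  0.        ,  0.        ,  0.        ,  0.        ]), 'T': array([[-7.91478901e-01, -4.24132329e-01,  4.40082852e-01,
         1.55815189e-01],
       [-6.11195857e-01,  5.50272595e-01, -5.68893396e-01,
         4.96889686e-01],
       [-8.79451931e-04, -7.19243936e-01, -6.94757071e-01,
         7.17878121e-01],
       [ 0.00000000e+00,  0.00000000e+00,  0.00000000e+00,
         1.00000000e+00]])}
0.1 [ 0.28065501 -0.58580647  0.24932592] [ 9.75148218e-01  2.21551860e-01 -2.09921762e-04 -8.25708410e-04] 0.08531873088643031
```

View pics/top0.png

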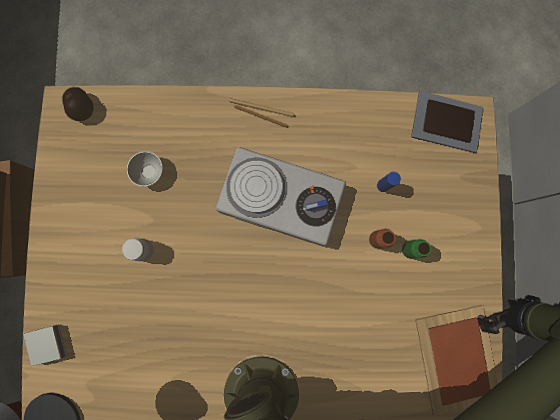

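View pics/side0.png

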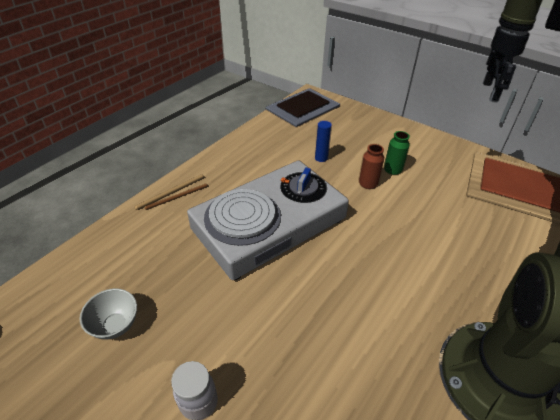

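The top view shows the wheel head at about (256,187), the dial at (317,205), the terracotta vase at (382,238), the green vase close beside it at (418,248) and the roller at (389,182). In the side view the head is at (242,212), the dial at (304,185) and the vase at (372,167).

```bash
cat > h.py <<'E'
import numpy as np,cv2
from station import manip
def ray(n,px):
    p=manip.camera_params(n);f=210/np.tan(np.radians(p['fovy']/2))
    K=np.array([[f,0,p['cx']],[0,f,p['cy']],[0,0,1]])
    u=cv2.undistortPoints(np.array(px,float).reshape(-1,1,2),K,p['dist'],None).reshape(-1,2)
    T=p['T'];d=np.c_[u,np.ones(len(u))]@T[:3,:3].T
    return T[:3,3],d
def cast(n,px,z):
    o,d=ray(n,px);return o+d*((z-o[2])/d[:,2])[:,None]
def blobs(m,amin=5):
    k,l,s,c=cv2.connectedComponentsWithStats(m.astype(np.uint8));return [(s[i],c[i],l==i) for i in range(1,k) if s[i,4]>=amin]
E
python3 - <<'E'
from h import *
a=cv2.imread('pics/top0.png');b=cv2.imread('pics/side0.png')
c1=cv2.resize(a[175:270,285:445],None,fx=5,fy=5,interpolation=cv2.INTER_CUBIC)
c2=cv2.resize(b[115:240,200:420],None,fx=3.6,fy=3.6,interpolation=cv2.INTER_CUBIC)
cv2.imwrite('pics/c1.png',c1);cv2.imwrite('pics/c2.png',c2)
for n,im in(('top',a),('side',b)):
    hsv=cv2.cvtColor(im,cv2.COLOR_BGR2HSV).astype(int);H,S,V=hsv[...,0],hsv[...,1],hsv[...,2]
    for nm,m in(('orange',(H>4)&(H<14)&(S>190)&(V>150)),('terra',((H<9)|(H>175))&(S>120)&(V>50)),('blue',(H>105)&(H<130)&(S>120)&(V>60))):
        for s,c,_ in blobs(m,4):
            if 200<c[0]<440 and 110<c[1]<270: print(n,nm,s,c.round(1))
E
```

```text
top orange [311 186   2   2   4] [311.5 186.5]
top blue [387 172  14  13 138] [393.2 178.1]
top blue [378 177   8  12  19] [380.2 181.7]
top blue [314 200  13   8  50] [321.3 203.1]
side orange [282 179   7   3  10] [285.3 180.1]
side terra [360 145  23  43 612] [370.4 167.7]
side blue [315 121  16  41 405] [321.6 139.8]
side blue [301 168   9  16  51] [305.7 173. ]
side blue [302 185   1   6   6] [302.  187.5]
```

View pics/c1.png

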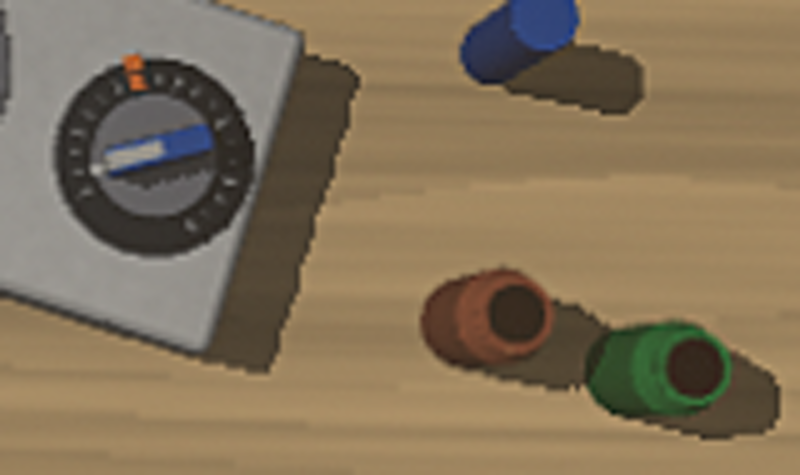

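View pics/c2.png

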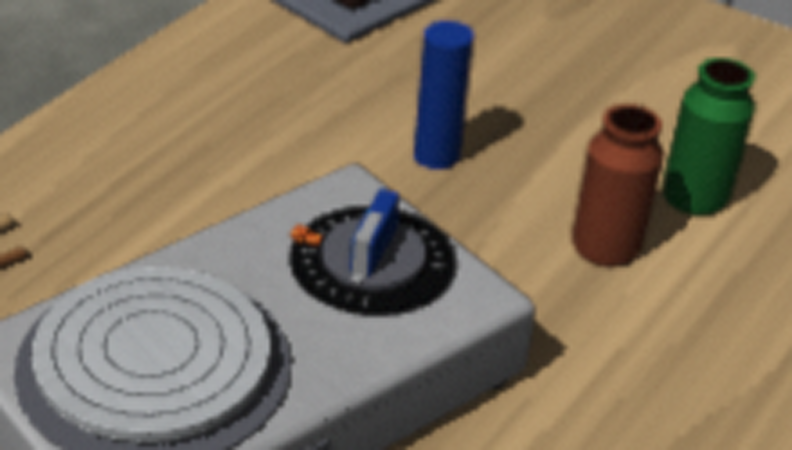

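The crops show the vase's rim hole at top px (388.6,237.8) and side px (375.6,148.9). In the top view the white pointer end faces left (305,208.5) and the orange mark is at (311.8,189.5), roughly 75° clockwise of it.

```bash
cat > m.py <<'E'
from h import *
import sys
a=cv2.imread('pics/top0.png');b=cv2.imread('pics/side0.png')
def rings(im,box,n):
    x0,y0,x1,y1=box;g=cv2.resize(cv2.cvtColor(im[y0:y1,x0:x1],cv2.COLOR_BGR2GRAY),None,fx=4,fy=4,interpolation=cv2.INTER_CUBIC)
    t=cv2.adaptiveThreshold(g,255,cv2.ADAPTIVE_THRESH_MEAN_C,cv2.THRESH_BINARY_INV,31,6)
    for c in cv2.findContours(t,cv2.RETR_LIST,cv2.CHAIN_APPROX_NONE)[0]:
        if len(c)<150: continue
        e=cv2.fitEllipse(c);
        if min(e[1])<.6*max(e[1]) : continue
        # residual via area ratio
        r=cv2.contourArea(c)/(np.pi*e[1][0]*e[1][1]/4)
        if .93<r<1.07:
            px=(np.array(e[0])+.5)/4-.5+[x0,y0]; print(n,'ring',px.round(2),np.round(np.array(e[1])/4,1),cast(n,px,.095)[0].round(4))
rings(a,(215,145,300,225),'top');rings(b,(195,175,295,255),'side')
print('dark dial')
for n,im,box in(('top',a,(290,180,345,232)),('side',b,(275,165,335,210))):
    x0,y0,x1,y1=box;hsv=cv2.cvtColor(im,cv2.COLOR_BGR2HSV)
    m=(hsv[y0:y1,x0:x1,2]<75)
    if n=='top': m[:, :]&=True
    B=max(blobs(m,50),key=lambda t:t[0][4]);pts=cv2.convexHull(np.argwhere(B[2])[:,::-1].astype(np.int32).copy())
    e=cv2.fitEllipse(pts.astype(np.float32));px=np.array(e[0])+[x0,y0];print(n,px.round(2),np.round(e[1],1),cast(n,px,.077)[0].round(4))
def tri(p,q):
    o1,d1=ray('top',p);o2,d2=ray('side',q);A=np.c_[d1[0],-d2[0]];s=np.linalg.lstsq(A,o2-o1,rcond=None)[0]
    return o1+d1[0]*s[0],o2+d2[0]*s[1]
print('vase',tri((388.6,237.8),(375.6,148.9)),cast('top',(388.6,237.8),.12),cast('side',(375.6,148.9),.12))
print('green',cast('top',(423.8,248.2),.12))
print('roller',cast('top',(285+544/5,175+22/5),.12))
print('orange',cast('top',(311.9,189.6),.077),cast('side',(285.5,180.3),.077))
print('ptr white end',cast('top',(285+104/5,175+168/5),.09),'bar far end top', cast('top',(285+211/5,175+135/5),.115))
print('deck corners',cast('top',[(285+301/5,175+36/5),(285+205/5,175+352/5)],.075))
E
python3 m.py
```

```text
top ring [255.76 185.66] [18.8 19. ] [0.6086 0.0274 0.095 ]
top ring [255.7  185.67] [21.6 22.1] [0.6086 0.0275 0.095 ]
top ring [255.73 185.64] [29.9 30.1] [0.6086 0.0275 0.095 ]
top ring [255.7  185.68] [32.6 33.2] [0.6085 0.0275 0.095 ]
top ring [255.75 185.8 ] [41.  41.3] [0.6082 0.0274 0.095 ]
top ring [255.73 185.84] [43.5 44.5] [0.6081 0.0274 0.095 ]
top ring [255.71 185.9 ] [51.7 53. ] [0.6079 0.0275 0.095 ]
top ring [256.31 187.11] [60.1 60.5] [0.6044 0.0257 0.095 ]
dark dial
top [315.58 205.99] [38.8 39.3] [ 0.5563 -0.1456  0.077 ]
side [303.35 186.92] [30.4 45.8] [ 0.5549 -0.1446  0.077 ]
vase (array([ 0.46636649, -0.34668286,  0.11754965]), array([ 0.46668682, -0.34655043,  0.11752947])) [[ 0.46623256 -0.34598556  0.12      ]] [[ 0.46540754 -0.34307955  0.12      ]]
green [[ 0.43879653 -0.4464016   0.12      ]]
roller [[ 0.63160277 -0.36292794  0.12      ]]
orange [[ 0.60394886 -0.1344347   0.077     ]] [[ 0.60522983 -0.1383337   0.077     ]]
ptr white end [[ 0.546536   -0.11642607  0.09      ]] bar far end top [[ 0.56334976 -0.17418433  0.115     ]]
deck corners [[ 0.62852404 -0.23186106  0.075     ]
 [ 0.44367724 -0.17686794  0.075     ]]
```

Head (0.6085, 0.0275), dial axis (0.556, -0.145): 180 mm apart, as specified. Vase (0.466, -0.346), rim triangulated at 0.1175 m (should be 0.120). Moving above the vase.

Request:
send_rows --grip '[1, 1, 1, 1, 1, 1, 1, 1]' --delta_pos '[[3.4, -1.7, 0], [3.4, -1.7, 0], [3.4, -1.7, 0], [3.4, -1.7, 0], [3.4, -1.7, 0], [3.4, -1.7, 0], [3.4, -1.7, 0], [3.3, -1.7, 0]]' --rot '[[0, 0, 0], [0, 0, 0], [0, 0, 0], [0, 0, 0], [0, 0, 0], [0, 0, 0], [0, 0, 0], [0, 0, 0]]'

```text
t: 0.77
position: [0.4672, -0.3446, 0.25]
tool_rot: [0.975, 0.222, -0.0, -0.0]
contact_force: [0.5, -0.6, -1.1]
gripper_width: 0.0854
gripper_force: 0.0
```

Request:
send_rows --grip '[1, 1, 1, 1, 1, 1, 1, 1]' --delta_pos '[[0, 0, 0], [0, 0, 0], [0, 0, 0], [0, 0, 0], [0, 0, 0], [0, 0, 0], [0, 0, 0], [0, 0, 0]]' --rot '[[0, 0, -6.5], [0, 0, -6.5], [0, 0, -6.5], [0, 0, -6.5], [0, 0, -6.5], [0, 0, -6.5], [0, 0, -6.5], [0, 0, 0]]'

```text
t: 1.43
position: [0.4662, -0.3463, 0.2498]
tool_rot: [0.813, 0.583, -0.0, -0.0]
contact_force: [-0.1, 0.2, -0.7]
gripper_width: 0.0855
gripper_force: 0.0
```

```bash
cat > g.py <<'E'
from h import *
from scipy.spatial.transform import Rotation as R
def go(x,y,z):
    s=manip.get_state();r=R.from_quat(s['tool_rot']);M=r.as_matrix();p=np.array(s['position'])
    print('t',round(s['t'],2),'pos',p.round(4),'yaw y',np.degrees(np.arctan2(M[1,1],M[0,1])).round(1),'tilt',np.degrees(np.arccos(-M[2,2])).round(2),'q',np.round(s['joints'],2),'w',round(s['gripper_width'],4),'F',np.round(s['contact_force'],1),s['gripper_force'])
    print('tool cm',(M.T@(np.array([x,y,z])-p)*100).round(2))
E
python3 -c "
from g import *
go(.466,-.345,.08)"
```

```text
t 1.43 pos [ 0.4662 -0.3463  0.2498] yaw y -18.7 tilt 0.05 q [ 0.88  0.19 -0.32  1.62  0.06  1.34  0.22] w 0.0855 F [-0.1  0.2 -0.7] 0.0
tool cm [ 0.11 -0.05 16.98]
```

Request:
send_rows --grip '[1, 1, 1, 1, 1, 1, 1, 1]' --delta_pos '[[0.1, 0, 3], [0, 0, 3], [0, 0, 3], [0, 0, 2.5], [0, 0, 2.5], [0, 0, 2], [0, 0, 1], [0, 0, 0]]' --rot '[[0, 0, 0], [0, 0, 0], [0, 0, 0], [0, 0, 0], [0, 0, 0], [0, 0, 0], [0, 0, 0], [0, 0, 0]]'

```text
t: 2.1
position: [0.465, -0.3444, 0.0775]
tool_rot: [0.814, 0.581, -0.001, -0.003]
contact_force: [-0.2, -0.2, 0.3]
gripper_width: 0.0856
gripper_force: 0.0
```

Request:
send_rows --grip '[0.55, 0.45, 0.3, 0.2, 0.2, 0.2, 0.2, 0.2]' --delta_pos '[[0, 0, 0], [0, 0, 0], [0, 0, 0], [0, 0, 0], [0, 0, 0], [0, 0, 0], [0, 0, 0], [0, 0, 0]]' --rot '[[0, 0, 0], [0, 0, 0], [0, 0, 0], [0, 0, 0], [0, 0, 0], [0, 0, 0], [0, 0, 0], [0, 0, 0]]'

```text
t: 2.77
position: [0.4675, -0.3462, 0.0825]
tool_rot: [0.814, 0.581, 0.0, 0.001]
contact_force: [-3.7, 1.1, 6.6]
gripper_width: 0.0546
gripper_force: 63.1
```

```bash
python3 -c "
from g import *
cv2.imwrite('pics/s1.png',manip.camera('side')[100:260,180:460,::-1].repeat(2,0).repeat(2,1))
go(.6085,.0275,.25)"
```

```text
t 2.82 pos [ 0.4675 -0.3462  0.0825] yaw y -18.9 tilt 0.16 q [ 0.86  0.33 -0.31  1.8   0.12  1.02  0.17] w 0.0543 F [-2.4  1.   5.6] 63.115725468378514
tool cm [ 39.9    1.25 -16.8 ]
```

View pics/s1.png

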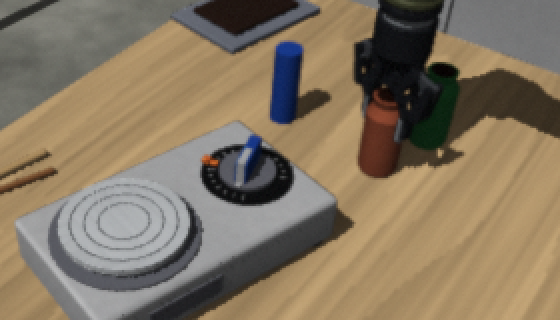

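The vase is gripped and upright between the fingers, clear of the roller. Lifting and carrying it over the wheel head.

Request:
send_rows --grip '[0.2, 0.2, 0.2, 0.2, 0.2, 0.2, 0.2, 0.2]' --delta_pos '[[0, 0, -1], [0, 0, -2], [0, 0, -2.8], [0, 0, -3], [0, 0, -3], [0, 0, -3], [0, 0, -2], [0, 0, 0]]' --rot '[[0, 0, 0], [0, 0, 0], [0, 0, 0], [0, 0, 0], [0, 0, 0], [0, 0, 0], [0, 0, 0], [0, 0, 0]]'

```text
t: 3.48
position: [0.469, -0.3468, 0.2546]
tool_rot: [0.814, 0.581, 0.001, 0.005]
contact_force: [0.9, -0.3, -1.6]
gripper_width: 0.0547
gripper_force: 64.3
```

Request:
send_rows --grip '[0.2, 0.2, 0.2, 0.2, 0.2, 0.2, 0.2, 0.2]' --delta_pos '[[1, 0.1, 0], [2, 0.1, 0], [3, 0.1, 0], [3, 0.1, 0], [3, 0.1, 0], [3, 0.1, 0], [3, 0.1, 0], [3, 0.1, 0]]' --rot '[[0, 0, 0], [0, 0, 0], [0, 0, 0], [0, 0, 0], [0, 0, 0], [0, 0, 0], [0, 0, 0], [0, 0, 0]]'

```text
t: 4.15
position: [0.5415, -0.1467, 0.246]
tool_rot: [0.813, 0.582, -0.001, -0.002]
contact_force: [1.2, -0.2, -3.6]
gripper_width: 0.0543
gripper_force: 64.1
```

Request:
send_rows --grip '[0.2, 0.2, 0.2, 0.2, 0.2, 0.2, 0.2, 0.2]' --delta_pos '[[3, 0.1, 0], [3, 0.1, 0], [3, 0.1, 0], [3, 0.1, 0], [3, 0, 0], [2, 0, 0], [1.5, 0, 0], [0, 0, 0]]' --rot '[[0, 0, 0], [0, 0, 0], [0, 0, 0], [0, 0, 0], [0, 0, 0], [0, 0, 0], [0, 0, 0], [0, 0, 0]]'

```text
t: 4.82
position: [0.605, 0.0307, 0.2459]
tool_rot: [0.811, 0.584, -0.0, -0.003]
contact_force: [-0.5, 1.5, -2.8]
gripper_width: 0.0545
gripper_force: 64.1
```

Request:
send_rows --grip '[0.2, 0.2]' --delta_pos '[[0, 0, 0], [0, 0, 0]]' --rot '[[0, 0, 0], [0, 0, 0]]'

```text
t: 4.98
position: [0.6051, 0.0236, 0.2467]
tool_rot: [0.814, 0.581, -0.001, -0.001]
contact_force: [-0.4, -0.2, -3.6]
gripper_width: 0.0546
gripper_force: 64.1
```

```bash
python3 -c "
from g import *
a=manip.camera('side');t=manip.camera('top')
cv2.imwrite('pics/s2.png',np.hstack([a[100:290,170:330,::-1],t[130:320,190:350,::-1]]).repeat(2,0).repeat(2,1))
go(.6085,.0275,.1775)"
```

```text
t 5.08 pos [0.6055 0.0228 0.2474] yaw y -19.0 tilt 0.1 q [ 0.4   0.28 -0.58  1.55  0.16  1.36 -0.53] w 0.0546 F [ 1.1  0.4 -3. ] 64.10174038494006
tool cm [0.55 0.14 6.99]
```

View pics/s2.png

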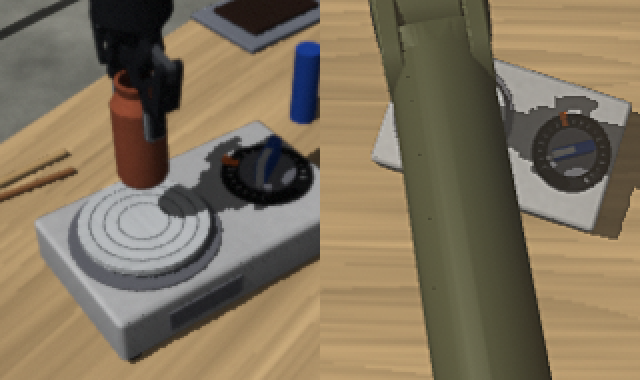

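The vase hangs upright over the head in the side view (its foot is near crop (143,183)); the arm hides it in the top view. Lowering it.

Request:
send_rows --grip '[0.2, 0.2, 0.2, 0.2, 0.2, 0.2, 0.2, 0.2]' --delta_pos '[[0.3, 0.1, 1], [0.2, 0, 1.5], [0, 0, 1.5], [0, 0, 1], [0, 0, 0.7], [0, 0, 0.3], [0, 0, 0], [0, 0, 0]]' --rot '[[0, 0, 0], [0, 0, 0], [0, 0, 0], [0, 0, 0], [0, 0, 0], [0, 0, 0], [0, 0, 0], [0, 0, 0]]'

```text
t: 5.75
position: [0.609, 0.0286, 0.1888]
tool_rot: [0.814, 0.581, 0.0, 0.0]
contact_force: [0.6, 0.1, -2.4]
gripper_width: 0.0548
gripper_force: 64.1
```

Request:
send_rows --grip '[0.2, 0.2, 0.2, 0.2]' --delta_pos '[[0, 0, 0.2], [0, 0, 0.2], [0, 0, 0.1], [0, 0, 0]]' --rot '[[0, 0, 0], [0, 0, 0], [0, 0, 0], [0, 0, 0]]'

```text
t: 6.08
position: [0.6086, 0.0287, 0.1832]
tool_rot: [0.814, 0.581, -0.0, 0.0]
contact_force: [-0.5, 0.0, -2.4]
gripper_width: 0.0545
gripper_force: 64.1
```

```bash
python3 -c "
from g import *
a=manip.camera('side')
cv2.imwrite('pics/s3.png',cv2.resize(a[120:260,180:320,::-1],None,fx=4,fy=4))
go(.6085,.0275,.1775)"
```

```text
t 6.13 pos [0.6087 0.0287 0.1833] yaw y -18.9 tilt 0.01 q [ 0.38  0.33 -0.57  1.63  0.19  1.24 -0.56] w 0.0544 F [-0.1 -0.3 -4.1] 64.10420446190983
tool cm [-0.12  0.02  0.58]
```

View pics/s3.png

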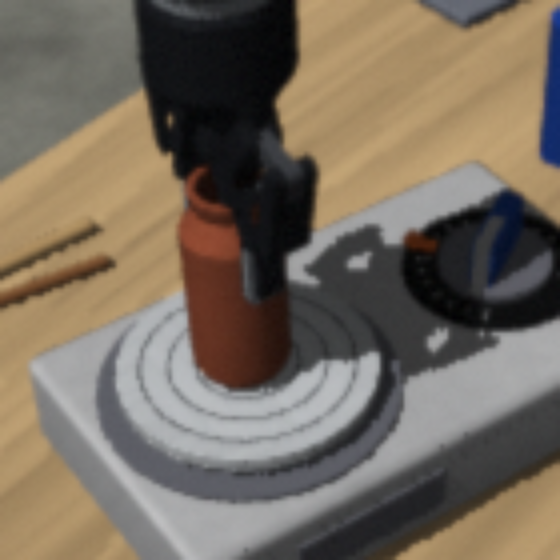

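The foot (crop ~(243,378)) is centred in the rings with a gap of a few mm. Lowering to contact.

Request:
send_rows --grip '[0.2, 0.2, 0.2, 0.2, 0.2]' --delta_pos '[[-0.1, 0, 0.1], [0, 0, 0.1], [0, 0, 0.1], [0, 0, 0.1], [0, 0, 0]]' --rot '[[0, 0, 0], [0, 0, 0], [0, 0, 0], [0, 0, 0], [0, 0, 0]]'

```text
t: 6.55
position: [0.6082, 0.0277, 0.179]
tool_rot: [0.814, 0.581, -0.0, -0.0]
contact_force: [-0.1, 0.5, -3.8]
gripper_width: 0.0544
gripper_force: 64.1
```

Request:
send_rows --grip '[0.2, 0.2, 0.2]' --delta_pos '[[0, 0, 0.1], [0, 0, 0], [0, 0, 0]]' --rot '[[0, 0, 0], [0, 0, 0], [0, 0, 0]]'

```text
t: 6.8
position: [0.6083, 0.0278, 0.1783]
tool_rot: [0.814, 0.581, -0.0, 0.0]
contact_force: [0.9, 0.1, -2.9]
gripper_width: 0.0543
gripper_force: 64.1
```

Request:
send_rows --grip '[0.2, 0.2, 0.2]' --delta_pos '[[0, 0, 0.1], [0, 0, 0], [0, 0, 0]]' --rot '[[0, 0, 0], [0, 0, 0], [0, 0, 0]]'

```text
t: 7.05
position: [0.6085, 0.0278, 0.1777]
tool_rot: [0.814, 0.581, 0.0, 0.0]
contact_force: [-1.9, 0.7, -1.4]
gripper_width: 0.0544
gripper_force: 64.3
```

Request:
send_rows --grip '[0.2, 0.2, 0.2]' --delta_pos '[[0, 0, 0.1], [0, 0, 0], [0, 0, 0]]' --rot '[[0, 0, 0], [0, 0, 0], [0, 0, 0]]'

```text
t: 7.3
position: [0.6085, 0.028, 0.1776]
tool_rot: [0.814, 0.581, 0.0, 0.0]
contact_force: [-3.3, 0.7, 5.6]
gripper_width: 0.0547
gripper_force: 64.9
```

Contact. Releasing.

Request:
send_rows --grip '[0.68, 0.72, 0.8, 0.9, 1, 1, 1, 1]' --delta_pos '[[0, 0, 0], [0, 0, 0], [0, 0, 0], [0, 0, 0], [0, 0, 0], [0, 0, 0], [0, 0, 0], [0, 0, 0]]' --rot '[[0, 0, 0], [0, 0, 0], [0, 0, 0], [0, 0, 0], [0, 0, 0], [0, 0, 0], [0, 0, 0], [0, 0, 0]]'

```text
t: 7.97
position: [0.6084, 0.0277, 0.1763]
tool_rot: [0.814, 0.581, -0.0, 0.0]
contact_force: [0.1, 0.0, -0.3]
gripper_width: 0.0855
gripper_force: 0.0
```

Request:
send_rows --grip '[1, 1, 1, 1, 1, 1, 1, 1]' --delta_pos '[[0, 0, -0.5], [0, 0, -1], [0, 0, -2], [0, 0, -3], [0, 0, -3], [0, 0, -2], [0, 0, 0], [0, 0, 0]]' --rot '[[0, 0, 0], [0, 0, 0], [0, 0, 0], [0, 0, 0], [0, 0, 0], [0, 0, 0], [0, 0, 0], [0, 0, 0]]'

```text
t: 8.63
position: [0.6091, 0.0281, 0.2937]
tool_rot: [0.814, 0.581, 0.002, 0.001]
contact_force: [-0.5, -0.2, -1.1]
gripper_width: 0.0851
gripper_force: 0.0
```

```bash
python3 -c "
from g import *
a=manip.camera('side')
cv2.imwrite('pics/s4.png',cv2.resize(a[120:260,180:360,::-1],None,fx=4,fy=4))
go(.556,-.145,.2)"
```

```text
t 8.68 pos [0.6084 0.0278 0.2919] yaw y -18.9 tilt 0.05 q [ 0.39  0.26 -0.58  1.48  0.15  1.44 -0.53] w 0.0856 F [-0.4 -0.1  0.6] 0.0
tool cm [-18.04   0.63   9.19]
```

View pics/s4.png

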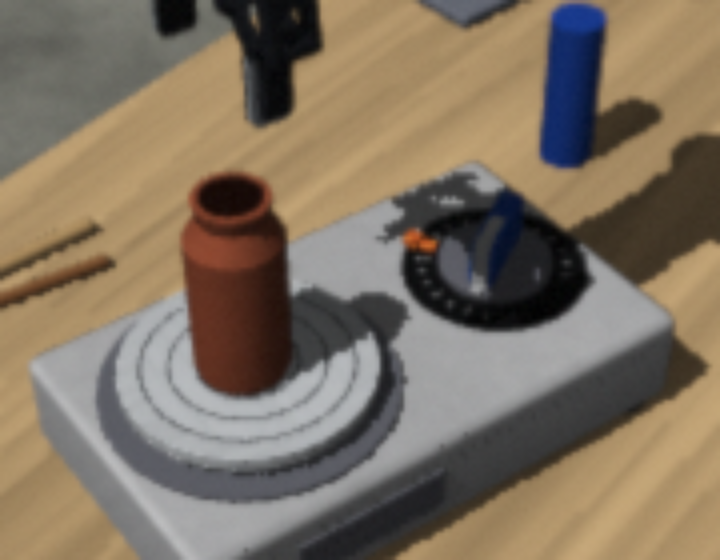

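The vase stands upright, centred and released, and the fingers are clear above it. Moving to the dial; the bar's pointer direction is about 105° in the world frame, so I need jaw yaw 15°.

Request:
send_rows --grip '[1, 1, 1, 1, 1, 1, 1, 1]' --delta_pos '[[-1.5, 0.1, 0], [-3, 0.1, 0], [-3, 0.1, 0], [-3, 0.1, 0], [-3, 0.1, 0], [-3, 0.1, 0], [-1.5, 0, 0], [0, 0, 0]]' --rot '[[0, 0, 0], [0, 0, 0], [0, 0, 0], [0, 0, 0], [0, 0, 0], [0, 0, 0], [0, 0, 0], [0, 0, 0]]'

```text
t: 9.35
position: [0.5534, -0.1501, 0.2895]
tool_rot: [0.816, 0.578, -0.002, -0.0]
contact_force: [-0.3, -0.3, 0.2]
gripper_width: 0.0857
gripper_force: 0.0
```

Request:
send_rows --grip '[1, 1, 1, 1, 1, 1, 1, 1]' --delta_pos '[[0, 0, 0], [0, 0, 0], [0, 0, 0], [0, 0, 0], [0, 0, 2], [0, 0, 2], [0, 0, 2], [0, 0, 0]]' --rot '[[0, 0, -6.8], [0, 0, -6.8], [0, 0, -6.8], [0, 0, -6.8], [0, 0, -6.8], [0, 0, 0], [0, 0, 0], [0, 0, 0]]'

```text
t: 10.02
position: [0.553, -0.1427, 0.2261]
tool_rot: [0.607, 0.794, -0.001, -0.004]
contact_force: [-0.9, -0.1, -0.2]
gripper_width: 0.0855
gripper_force: 0.0
```

Request:
send_rows --grip '[1, 1]' --delta_pos '[[0, 0, 0], [0, 0, 0]]' --rot '[[0, 0, 0], [0, 0, 0]]'

```text
t: 10.18
position: [0.5561, -0.1438, 0.2319]
tool_rot: [0.608, 0.794, 0.0, 0.0]
contact_force: [0.7, 0.3, 0.1]
gripper_width: 0.0852
gripper_force: 0.0
```

```bash
python3 -c "
from g import *
go(.556,-.145,.107)"
```

```text
t 10.18 pos [ 0.5561 -0.1438  0.2319] yaw y 15.2 tilt 0.03 q [ 0.67  0.21 -0.53  1.65  0.11  1.31  0.39] w 0.0852 F [0.7 0.3 0.1] 0.0
tool cm [-0.11 -0.05 12.49]
```

Request:
send_rows --grip '[1, 1, 1, 1, 1, 1, 1, 1]' --delta_pos '[[-0.1, 0, 2], [0, 0, 3], [0, 0, 3], [0, 0, 2], [0, 0, 1.5], [0, 0, 0.7], [0, 0, 0], [0, 0, 0]]' --rot '[[0, 0, 0], [0, 0, 0], [0, 0, 0], [0, 0, 0], [0, 0, 0], [0, 0, 0], [0, 0, 0], [0, 0, 0]]'

```text
t: 10.85
position: [0.5569, -0.1455, 0.1106]
tool_rot: [0.608, 0.794, 0.0, 0.001]
contact_force: [0.1, -1.2, 0.6]
gripper_width: 0.0855
gripper_force: 0.0
```

Request:
send_rows --grip '[0.7, 0.5, 0.35, 0.25, 0.15, 0.05, 0, 0]' --delta_pos '[[0, 0, 0], [0, 0, 0], [0, 0, 0], [0, 0, 0], [0, 0, 0], [0, 0, 0], [0, 0, 0], [0, 0, 0]]' --rot '[[0, 0, 0], [0, 0, 0], [0, 0, 0], [0, 0, 0], [0, 0, 0], [0, 0, 0], [0, 0, 0], [0, 0, 0]]'

```text
t: 11.52
position: [0.5554, -0.1457, 0.1098]
tool_rot: [0.608, 0.794, -0.001, -0.0]
contact_force: [-3.2, -0.4, 5.5]
gripper_width: 0.0148
gripper_force: 59.8
```

Request:
send_rows --grip '[0, 0, 0]' --delta_pos '[[0, 0, 0], [0, 0, 0], [0, 0, 0]]' --rot '[[0, 0, 0], [0, 0, 0], [0, 0, 0]]'

```text
t: 11.77
position: [0.5554, -0.1457, 0.1098]
tool_rot: [0.608, 0.794, -0.001, -0.0]
contact_force: [-4.2, -0.0, 5.9]
gripper_width: 0.0147
gripper_force: 59.8
```

```bash
python3 -c "
from g import *
go(.5555,-.145,.107)
print(manip.get_state()['moment'])"
```

```text
t 11.77 pos [ 0.5554 -0.1457  0.1098] yaw y 15.1 tilt 0.07 q [ 0.65  0.32 -0.51  1.79  0.17  1.08  0.34] w 0.0147 F [-4.2 -0.   5.9] 59.7500216960907
tool cm [0.07 0.02 0.28]
[0.09482626 0.75573699 0.01769068]
```

The dial is gripped, so the pointer is now at jaw yaw + 90° = 105°. Refining the mark's angle before turning.

Run:
```python
from h import *
for n,box in(('top',(290,180,345,232)),('side',(275,165,335,210))):
    im=cv2.imread(f'pics/{n}0.png');x0,y0,x1,y1=box
    hsv=cv2.cvtColor(im,cv2.COLOR_BGR2HSV)[y0:y1,x0:x1].astype(int);H,S,V=hsv[...,0],hsv[...,1],hsv[...,2]
    m=((H<16)&(S>110)&(V>90))
    for s,c,_ in blobs(m,4):
        px=c+[x0,y0]
        for z in(.077,.081):
            p=cast(n,px,z)[0];d=p[:2]-[.5555,-.1453];print(n,s,px.round(1),z,p.round(4),np.hypot(*d).round(4),np.degrees(np.arctan2(d[1],d[0])).round(1))
```

```text
top [20  6  5  7 23] [311.7 189. ] 0.077 [ 0.6057 -0.1337  0.077 ] 0.0515 13.0
top [20  6  5  7 23] [311.7 189. ] 0.081 [ 0.605  -0.1333  0.081 ] 0.0509 13.6
side [ 6 13  8  5 27] [284.5 180. ] 0.077 [ 0.608  -0.1377  0.077 ] 0.053 8.2
side [ 6 13  8  5 27] [284.5 180. ] 0.081 [ 0.6052 -0.1338  0.081 ] 0.051 13.1
```

Request:
send_rows --grip '[0, 0, 0, 0, 0, 0, 0, 0]' --delta_pos '[[0, 0, 0], [0, 0, 0], [0, 0, 0], [0, 0, 0], [0, 0, 0], [0, 0, 0], [0, 0, 0], [0, 0, 0]]' --rot '[[0, 0, 3], [0, 0, 5], [0, 0, 5], [0, 0, 5], [0, 0, 5], [0, 0, 5], [0, 0, 2], [0, 0, 0]]'

```text
t: 12.43
position: [0.5555, -0.1457, 0.1098]
tool_rot: [0.793, 0.609, -0.001, -0.0]
contact_force: [-2.9, 0.2, 5.2]
gripper_width: 0.0146
gripper_force: 59.8
```

```bash
python3 -c "
from g import *
go(.5554,-.1457,.1098)
print(manip.get_state()['moment'])"
```

```text
t 12.43 pos [ 0.5555 -0.1457  0.1098] yaw y -15.0 tilt 0.07 q [ 0.59  0.3  -0.44  1.79  0.15  1.08 -0.16] w 0.0146 F [-2.9  0.2  5.2] 59.766565561294556
tool cm [-0.   -0.01  0.  ]
[-0.07678435  0.75415709 -0.01484179]
```

Both views agree on 13.3° with the clip's upper face at z ≈ 0.081, so the target jaw yaw is about -76.7°, another 62°.

Request:
send_rows --grip '[0, 0, 0, 0, 0, 0, 0, 0]' --delta_pos '[[0, 0, 0], [0, 0, 0], [0, 0, 0], [0, 0, 0], [0, 0, 0], [0, 0, 0], [0, 0, 0], [0, 0, 0]]' --rot '[[0, 0, 3], [0, 0, 5], [0, 0, 5], [0, 0, 5], [0, 0, 5], [0, 0, 5], [0, 0, 5], [0, 0, 5]]'

```text
t: 13.1
position: [0.5555, -0.1457, 0.1098]
tool_rot: [0.949, 0.316, -0.001, 0.0]
contact_force: [-2.7, -0.1, 5.1]
gripper_width: 0.0145
gripper_force: 59.8
```

Request:
send_rows --grip '[0, 0, 0, 0, 0, 0, 0, 0]' --delta_pos '[[0, 0, 0], [0, 0, 0], [0, 0, 0], [0, 0, 0], [0, 0, 0], [0, 0, 0], [0, 0, 0], [0, 0, 0]]' --rot '[[0, 0, 5], [0, 0, 5], [0, 0, 5], [0, 0, 5], [0, 0, 3], [0, 0, 1], [0, 0, 0], [0, 0, 0]]'

```text
t: 13.77
position: [0.5555, -0.1458, 0.1098]
tool_rot: [0.993, 0.114, -0.001, 0.0]
contact_force: [-3.8, 0.6, 5.2]
gripper_width: 0.0148
gripper_force: 59.8
```

```bash
python3 -c "
from g import *
go(.5554,-.1457,.1098)
print(manip.get_state()['moment'])"
```

```text
t 13.77 pos [ 0.5555 -0.1458  0.1098] yaw y -76.9 tilt 0.07 q [ 0.46  0.29 -0.29  1.8   0.09  1.07 -1.2 ] w 0.0148 F [-3.8  0.6  5.2] 59.77236092090607
tool cm [-0.   -0.01 -0.  ]
[-0.0401938   0.71407997 -0.01629172]
```

Release, rise, and move aside toward -y so the cameras can see.

Request:
send_rows --grip '[0.3, 0.5, 0.7, 0.9, 1, 1, 1, 1]' --delta_pos '[[0, 0, 0], [0, 0, 0], [0, 0, 0], [0, 0, 0], [0, 0, 0], [0, 0, 0], [0, 0, 0], [0, 0, 0]]' --rot '[[0, 0, 0], [0, 0, 0], [0, 0, 0], [0, 0, 0], [0, 0, 0], [0, 0, 0], [0, 0, 0], [0, 0, 0]]'

```text
t: 14.43
position: [0.556, -0.1454, 0.1093]
tool_rot: [0.993, 0.114, -0.0, 0.0]
contact_force: [0.7, -0.5, -0.3]
gripper_width: 0.0853
gripper_force: 0.0
```

Request:
send_rows --grip '[1, 1, 1, 1, 1, 1, 1, 1]' --delta_pos '[[0, 0, -1], [0, 0, -2], [0, 0, -3], [0, 0, -3], [0, 0, -3], [0, 0, -3], [0, 0, -1], [0, 0, 0]]' --rot '[[0, 0, 0], [0, 0, 0], [0, 0, 0], [0, 0, 0], [0, 0, 0], [0, 0, 0], [0, 0, 0], [0, 0, 0]]'

```text
t: 15.1
position: [0.5577, -0.1456, 0.2736]
tool_rot: [0.993, 0.114, 0.003, 0.001]
contact_force: [0.1, -0.2, -0.2]
gripper_width: 0.0853
gripper_force: 0.0
```

Request:
send_rows --grip '[1, 1, 1, 1, 1, 1, 1, 1]' --delta_pos '[[-2, 2, 0], [-2, 3.5, 0], [-2, 3.5, 0], [-2, 3.5, 0], [-2, 3.5, 0], [-2, 3.5, 0], [-1, 2, 0], [0, 0, 0]]' --rot '[[0, 0, 0], [0, 0, 0], [0, 0, 0], [0, 0, 0], [0, 0, 0], [0, 0, 0], [0, 0, 0], [0, 0, 0]]'

```text
t: 15.77
position: [0.4732, -0.3911, 0.2667]
tool_rot: [0.994, 0.109, -0.003, 0.0]
contact_force: [0.2, 0.1, 1.1]
gripper_width: 0.0853
gripper_force: 0.0
```

```bash
python3 -c "
from g import *
go(.5554,-.1457,.1098)
a=manip.camera('side');t=manip.camera('top')
cv2.imwrite('pics/top9.png',t[:,:,::-1]);cv2.imwrite('pics/side9.png',a[:,:,::-1])
A=cv2.resize(a[140:250,190:340,::-1],None,fx=2.6,fy=2.6,interpolation=2);B=cv2.resize(t[140:250,210:360,::-1],None,fx=2.6,fy=2.6,interpolation=2)
C=np.hstack([cv2.resize(a[155:215,265:345,::-1],A.shape[1::-1],interpolation=2),cv2.resize(t[178:238,280:360,::-1],A.shape[1::-1],interpolation=2)])
cv2.imwrite('pics/s9.png',np.vstack([np.hstack([A,B]),C]))"
```

```text
t 15.77 pos [ 0.4732 -0.3911  0.2667] yaw y -77.5 tilt 0.29 q [ 0.74  0.24 -0.11  1.52  0.03  1.39 -0.73] w 0.0853 F [0.2 0.1 1.1] 0.0
tool cm [ 13.42 -22.19  15.62]
```

View pics/s9.png

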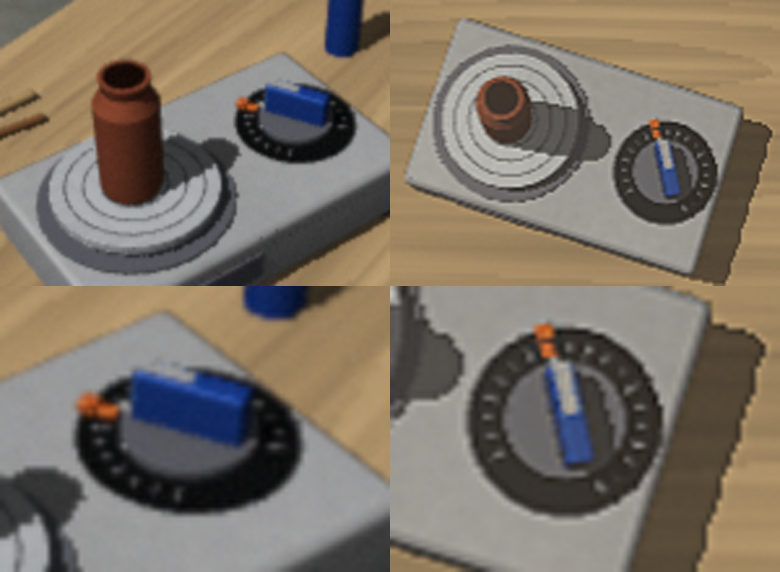

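The vase stands upright and centred. The bar's pointer end meets the orange mark in both views: in the top close-up the mark's bearing is 14° against the bar's 13°. The arm is clear of everything.

```bash
python3 -c "
from station import manip
print(manip.sign_off())"
```

```text
the job is handed in; nothing more can be done
None
```

The vase stands upright and released in the centre of the wheel head, the dial's pointer is at the orange mark to within about 1° as measured in the camera images, and the job is handed in; no verdict was returned.

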